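Try the burnisher's latching stop button and reset it

TASK

Try out the edge burnisher's stop button, the mushroom head with two wings: with the fingertips push it down until it stays down by itself when you let go, then turn it clockwise (seen from above) by pushing a fingertip against a wing until it springs back up, and let it come to rest. Do not pinch the head or lift anything; do not press the plain round start button on the other box, push gently, and leave both boxes and everything else standing where they are.

Things in the scene. Friction and masses are not known exactly. Their poses are not given: they have to be found in the camera images.
- stop_box: grey cast switch case, 110 (x) x 90 (y) x 70 (z) mm, about 2.5 kg, standing loose on rubber feet; origin under its centre, z up, its x axis along its length. On its top stands the stop button: a black mushroom head 50 mm across with two wings opposite one another. Tells itself from the start box by the wings.
- stop_press (a joint): how far the stop head is pushed in, m: 0 = fully up, grows downwards, end stop 0.0125. A spring pushes it up. Pushed past about 0.0105 (some 7 N at the end) it latches and stays at about 0.010 when let go. Only turning it frees it.
- stop_twist (a joint): angle of the stop head, rad: 0 = at rest, grows clockwise seen from above, end stop 1.05. A spring turns it back to 0. The latched head springs up once turned past about 0.65 rad; the turning needs about 0.04 N m there (some 1 N at a wing).
- stop_top (a point): middle of the domed top of the stop head, on the vertical axis of the push and the turn; 113 mm above the table when up, 103 mm when latched.
- wing_a (a point): top of one wing, 40 mm from the axis, 5 mm below stop_top; moves with the head. A wing is a rib 12 mm thick and 16 mm high that reaches from the round head (25 mm radius) out to 47 mm from the axis; under it lie 22 mm of air over the case when up, 12 mm when latched. Each wing's two broad sides are upright. At twist 0 the wing points along the case's +x.
- wing_b (a point): top of the other wing, opposite wing_a, 40 mm from the axis.
- start_box: grey cast switch case, 110 (x) x 90 (y) x 70 (z) mm, about 2.5 kg, standing loose on rubber feet; origin under its centre, z up, its x axis along its length. On its top a plain round black push button without wings, 42 mm across. Not to be pressed. The two boxes may stand either way round.
- start_press (a joint): how far the start button is pushed in, m: 0 = up, end stop 0.006, springs back.
- wax: round yellow cake of beeswax, 48 mm across, 16 high; origin under its centre
- square_buckle: brass strap buckle lying flat, 42x50x9 mm; origin under its centre
- measure: teal tape measure case, 64x80x25 mm; origin under its centre
- slicker: turned wooden edge slicker lying flat, 22x101x16 mm; origin under its centre
- folder: cream bone folder lying flat, 17x141x13 mm; origin under its centre
- jar: clear jar of beads with a lid, 60 mm across, 86 high; origin under its centre

How it is judged:
By the outcome, as a careful person would: the job done as asked, in the order asked, and still so for the second after the job is handed in, with the robot touching nothing.
It also fails if it takes over 51 s, if anything falls off the work surface, if the arm or the gripper's body presses on something with over 40 N, if the wrist force passes 120 N, or if a joint passes its speed limit or range.

ROBOT

A 6-joint arm with a two-finger parallel gripper is mounted at the origin on a cart in front of the work surface, level with it; the furniture and walls round the work are solid. World frame = base frame: x ahead of the robot, y to its left, z up, the work surface at z = 0. Lengths are in m, angles in rad, forces in N, time in s.
With the tool pointing down it reaches from about 0.375 to 0.9 m from the base axis. Payload 3.1 kg.
Tool frame: the origin (TCP) lies at the very end of the fingers, on their centre line; the grasp point (between the pads) lies 19 mm behind it; z points along the fingers, y is the direction in which the jaws open and shut (so a half turn about z gives the same grasp; the last joint's range is limited). The gripper opens to 85 mm and grips with 20 to 120 N. Pads are 22 mm wide; open, the fingers measure 114 mm over their backs; the gripper's body (76 mm by 85 mm) begins 54 mm behind the grasp point. The pads swing forward as they close: fully open they stand 13 mm farther back than shut.
Start: joints at [1.073, 0.527, 1.433, -0, 1.181, -0.178], TCP at [0.196, 0.593, 0.231] pointing down, gripper open.
Joint ranges: [-3.08, 3.08], [-0.75, 2.2], [0.22, 2.44], [-1.43, 4.57], [0, 2.65], [-2.85, 2.85]. Speed limits (rad/s): [2.79, 2.79, 3.14, 3.14, 3.14, 3.14].

INTERFACE

Orientations are given as a unit quaternion [x, y, z, w].
In Python, from station import manip gives the robot as it stands. The module is installed in compiled form; this text tells all that it offers.
- The arm moves only by the tool send_rows, never from a script. Its argument "commands" is a list of rows, each an object with "delta_pos": the shift along the world's x, y, z in cm, a list of three; "yaw": the turn about the world's z in rad. A call has 1 to 10 rows; each row shifts and turns the pose as measured when the row begins; what a row does not reach is not made up. A row lasts 1/8 s, in which the tool goes at most 62.5 mm and 10.7 degrees, less where a joint would pass 70% of its speed; a pose out of reach is approached as far as the arm can. A call is refused whole if a number of a shift passes 6.25 or a number of a turn 0.188, either way. A call with a gripper value outside its range is refused whole. "grip" is the closure, from -1 (fully open) to 1 (shut), set as the call begins (left out, the last holds). The fingers move at their own pace and stop on an object; "force" is the grip in N (left out, the last holds). Time passes only in rows, so rows that do not move let the fingers close. It gives the time, the measured TCP pose, the force and the opening at its end, in the units of the state.
- manip.sense(): the state, without advancing time (a new reading comes with each control period).
- manip.snapshot(name): name is "scene" or "side" or "wrist"; returns the picture (400x640x3 uint8, blue, green, red); there is no depth.
- manip.get_calibration(name): a dict with "fx", "fy", "cx", "cy" (pixels), "world_to_cam" (4x4, takes a point from world to camera coordinates); the wrist camera has in their place "mount" (4x4, takes a point from camera to tool coordinates, whose origin is the TCP and whose axes are the flange's). Camera axes: x right, y down, z forward; pixel columns grow to the right and rows downward; lengths in m; the calibration is good to about 2 mm. A picture is of the moment at which its call begins: read the wrist's pose just before it. get_calibration takes no time and is no camera call.
- manip.sign_off(): hands the job in, once; it reports no verdict.
The state is a dict: "t": time; "q": joint angles; "qd": joint speeds; "tau": joint torques, N m; "tcp_pos": TCP position; "tool_rot": TCP orientation; "force": force on the tool from outside, world axes, zero at the start; "ft_torque": the same for the moment, N m; "finger_gap": opening from 0.0 (shut) to 1.0 (fully open).
Only numpy, scipy, OpenCV 4.12 (cv2) and the standard library are available. Lean on these libraries where they do the work, as an engineer would, in place of code of your own. Each camera call takes 0.05 s, during which the arm holds its last target. There are 200 camera calls.

## Working session

There is one attempt and no reset: what is moved stays moved. The work goes in short steps, Python scripts to look and compute and a tool call to move; the robot and the scene stay as the last step left them, time stands still between calls to the robot, and variables do not carry over. Pictures are saved under pics/ and viewed, about 8 in all and at most 12, crops included, and the job is handed in when it is done.

Besides the shell and the picture viewer there is one more tool, called after ">>>" as name(argument=value, ...) on one line, values as JSON. send_rows: Moves the arm, as the interface text tells. Its arguments: {"type":"object","properties":{"commands":{"type":"array","items":{"type":"object","properties":{"delta_pos":{"type":"array","items":{"type":"number"}},"yaw":{"type":"number"}}}},"grip":{"type":"number"},"force":{"type":"number"}},"required":["commands"]}

```bash
mkdir -p pics; cat > h.py <<'E'
import numpy as np,cv2
from station import manip
def ray(n,u,v,z):
    c=manip.get_calibration(n);W=np.array(c["world_to_cam"]);R=W[:3,:3];o=-R.T@W[:3,3]
    d=R.T@np.array([(u-c["cx"])/c["fx"],(v-c["cy"])/c["fy"],1]);return o+d*(z-o[2])/d[2]
def proj(n,p):
    c=manip.get_calibration(n);W=np.array(c["world_to_cam"]);q=W[:3,:3]@p+W[:3,3]
    return c["fx"]*q[0]/q[2]+c["cx"],c["fy"]*q[1]/q[2]+c["cy"]
E
python3 - <<'E'
from h import *
for n in("scene","side"):
    cv2.imwrite(f"pics/{n}0.png",manip.snapshot(n))
    c=manip.get_calibration(n);W=np.array(c["world_to_cam"]);print(n,-W[:3,:3].T@W[:3,3])
s=manip.sense();print(s["t"],s["tcp_pos"],s["tool_rot"],s["force"],s["finger_gap"])
E
```

```text
scene [ 0.12813236 -0.42429257  0.76620889]
side [ 0.16091076 -0.53940685  0.64781951]
0.1 [0.19553486 0.59295207 0.23043272] [ 1.58740451e-01  9.87319865e-01 -9.16530844e-04 -3.37950387e-04] [0.74304121 0.15195707 0.65987289] 0.9988358805490802
```

View pics/scene0.png

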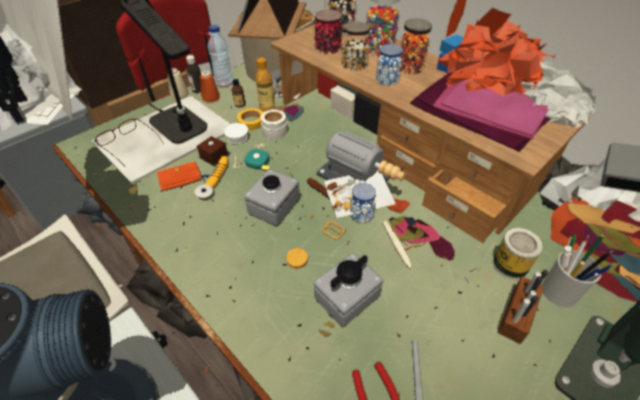

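View pics/side0.png

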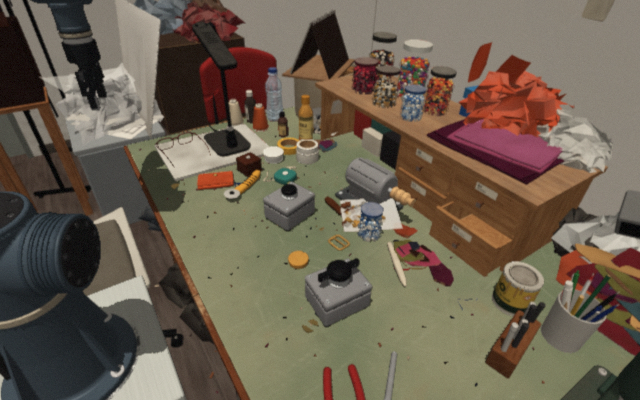

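The stop head with its wings is at about (349,272) in scene and (341,270) in side. The start box is at (272,185) and (289,192).

```bash
python3 - <<'E'
from h import *
out=[]
for n,(x0,y0,x1,y1) in(("scene",(305,245,395,330)),("side",(295,245,385,330))):
    im=cv2.imread(f"pics/{n}0.png");m=(im.max(2)<60).astype(np.uint8)
    k=np.zeros_like(m);k[y0:y1,x0:x1]=m[y0:y1,x0:x1]
    N,l,st,ce=cv2.connectedComponentsWithStats(k)
    for i in range(1,N):
        if st[i,4]>40:
            print(n,st[i],ce[i],ray(n,*ce[i],.1))
    out.append(cv2.resize(im[y0:y1,x0:x1],None,fx=4.4,fy=4.4,interpolation=cv2.INTER_CUBIC))
h=min(o.shape[0] for o in out);cv2.imwrite("pics/c1.png",np.hstack([o[:h] for o in out]))
E
```

```text
scene [331 256  36  33 604] [348.79635762 271.94701987] [ 0.47507355 -0.1432466   0.1       ]
side [318 259  41  26 630] [338.57777778 270.88888889] [ 0.47547431 -0.14363441  0.1       ]
```

View pics/c1.png

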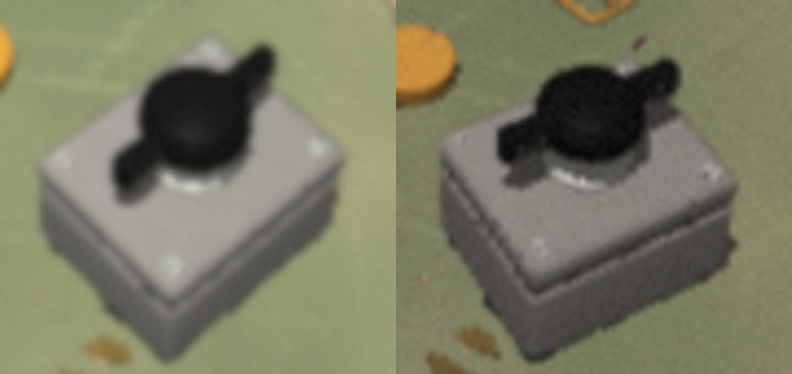

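The wings run from lower left to upper right, with tips at about (365,258) and (333,286) in scene. The case-top corners are clear in both views.

```bash
python3 - <<'E'
from h import *
a=ray("scene",305+262/4.4,245+58/4.4,.1);b=ray("scene",305+125/4.4,245+178/4.4,.1)
print(a,b,(a+b)/2,np.degrees(np.arctan2(*(a-b)[1::-1])),np.linalg.norm(a-b))
a=ray("side",295+(665-396)/4.4,245+75/4.4,.1);b=ray("side",295+(510-396)/4.4,245+145/4.4,.1)
print(a,b,(a+b)/2,np.degrees(np.arctan2(*(a-b)[1::-1])),np.linalg.norm(a-b))
C=[ray("scene",305+x/4.4,245+y/4.4,.07) for x,y in((42,160),(210,40),(343,155),(172,297))]
print(np.array(C),np.mean(C,0))
for i in range(4):
    d=C[(i+1)%4]-C[i];print(np.linalg.norm(d),np.degrees(np.arctan2(d[1],d[0])))
C=[ray("scene",u,v,.07) for u,v in((272,183),)]
print("start",C)
for n,u,v,z in(("scene",362,190,.086),("scene",297,258,.016)):print(ray(n,u,v,z))
E
```

```text
[ 0.52044062 -0.14331572  0.1       ] [ 0.43300868 -0.1432699   0.1       ] [ 0.47672465 -0.14329281  0.1       ] -0.030023786397109578 0.0874319486653446
[ 0.5192242  -0.14309001  0.1       ] [ 0.43625171 -0.14033665  0.1       ] [ 0.47773795 -0.14171333  0.1       ] -1.9006085598113098 0.08301816049727542
[[ 0.42707542 -0.09823908  0.07      ]
 [ 0.52848113 -0.10670024  0.07      ]
 [ 0.52421735 -0.19068328  0.07      ]
 [ 0.41972909 -0.18443179  0.07      ]] [ 0.47487575 -0.1450136   0.07      ]
0.101758092162104 -4.769640425306049
0.08409120755651726 -92.90638462521048
0.10467509618334933 176.57609795822134
0.08650522045105344 85.12837736508123
start [array([0.54543182, 0.17392123, 0.07      ])]
[ 0.66989013 -0.00577397  0.086     ]
[ 0.46414643 -0.00255343  0.016     ]
```

>>> send_rows(commands=[{"delta_pos": [3, -4, 0], "yaw": 0.03}, {"delta_pos": [3, -5, 0], "yaw": 0.03}, {"delta_pos": [3, -5, 0], "yaw": 0.03}, {"delta_pos": [3, -5, 0], "yaw": 0.03}, {"delta_pos": [3, -5, 0], "yaw": 0.03}, {"delta_pos": [2.5, -5, 0], "yaw": 0.03}, {"delta_pos": [2, -5, 0], "yaw": 0.03}, {"delta_pos": [2, -5, 0], "yaw": 0.03}, {"delta_pos": [2, -5, 0], "yaw": 0.03}, {"delta_pos": [1, -5, 0], "yaw": 0.0}], grip=1, force=20)

```text
t: 1.35
tcp_pos: [0.4448, 0.0903, 0.2277]
tool_rot: [0.015, 1.0, -0.001, 0.0]
force: [1.0, -1.0, 0.0]
finger_gap: 0.001
```

>>> send_rows(commands=[{"delta_pos": [0.5, -5, 0]}, {"delta_pos": [0.5, -5, 0]}, {"delta_pos": [0.5, -5, 0]}, {"delta_pos": [0.5, -5, 0]}, {"delta_pos": [0.5, -3, 0]}, {"delta_pos": [0, 0, 0]}, {"delta_pos": [0, 0, 0]}])

```text
validation failed for argument at $.co...
```

```bash
python3 - <<'E'
from h import *
s=manip.sense();print(s["t"],s["tcp_pos"],s["tool_rot"],s["force"],s["ft_torque"],s["q"])
cv2.imwrite("pics/w1.png",manip.snapshot("wrist"))
print(manip.get_calibration("wrist"))
E
```

```text
1.35 [0.44481849 0.09028535 0.22770308] [ 1.54892914e-02  9.99879589e-01 -8.92273495e-04  3.05002445e-04] [ 0.96017634 -0.98876203  0.02538629] [ 0.02052354 -0.03559583  0.00481693] [-0.04561822  0.30371192  1.85005079 -0.00211555  0.98716748 -1.58426951]
{'fx': 346.8016718419304, 'fy': 346.8016718419304, 'cx': 319.0407986404095, 'cy': 200.4120504617452, 'mount': array([[-2.38971300e-05, -9.51626474e-01, -3.07257308e-01,
         7.87430191e-02],
       [ 9.99999980e-01,  3.87049543e-05, -1.97651243e-04,
         1.75786818e-04],
       [ 1.99982535e-04, -3.07257306e-01,  9.51626454e-01,
        -1.43636790e-01],
       [ 0.00000000e+00,  0.00000000e+00,  0.00000000e+00,
         1.00000000e+00]])}
```

View pics/w1.png

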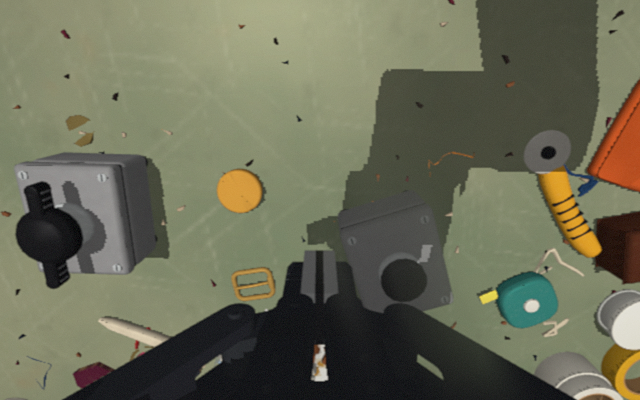

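The move was refused because a row had no yaw, so nothing moved. The wrist view shows the stop head at the left, about (48,235), and the shut fingertips at about (319,255).

>>> send_rows(commands=[{"delta_pos": [0.5, -5, 0], "yaw": 0}, {"delta_pos": [0.5, -5, 0], "yaw": 0}, {"delta_pos": [0.5, -5, 0], "yaw": 0}, {"delta_pos": [0.5, -5, -0.5], "yaw": 0}, {"delta_pos": [0.5, -4, -0.5], "yaw": -0.02}, {"delta_pos": [0.5, 0, 0], "yaw": 0}, {"delta_pos": [0, 0, 0], "yaw": 0}])

```text
t: 2.28
tcp_pos: [0.476, -0.1627, 0.216]
tool_rot: [0.029, 1.0, -0.002, 0.0]
force: [0.1, 0.5, 0.2]
finger_gap: 0.002
```

```bash
cat >> h.py <<'E'
from scipy.spatial.transform import Rotation as Ro
def wray(s,u,v,z):
    c=manip.get_calibration("wrist");M=np.array(c["mount"]);R=Ro.from_quat(s["tool_rot"]).as_matrix()
    o=R@M[:3,3]+s["tcp_pos"];d=R@M[:3,:3]@np.array([(u-c["cx"])/c["fx"],(v-c["cy"])/c["fy"],1])
    return o+d*(z-o[2])/d[2]
E
python3 - <<'E'
from h import *
s=manip.sense();print(s["t"],s["tcp_pos"],s["tool_rot"],s["force"])
cv2.imwrite("pics/w2.png",manip.snapshot("wrist"))
E
```

```text
2.275 [ 0.47604002 -0.16274771  0.21597224] [ 2.93475264e-02  9.99567059e-01 -2.10189257e-03  1.46458598e-05] [0.06668734 0.47688603 0.19648699]
```

View pics/w2.png

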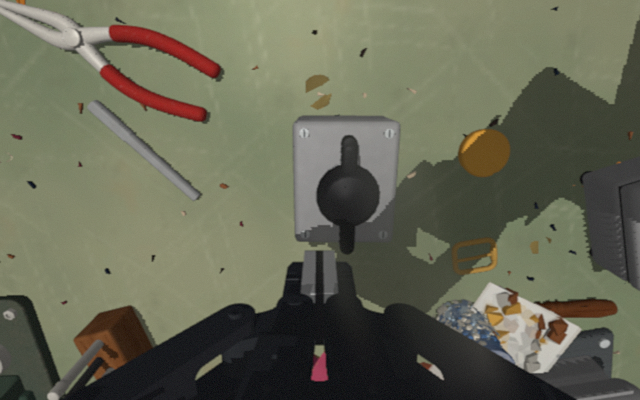

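The stop head's circle is at about (348,194), with wing tips at (348,137) and (347,250). Case screws are at (305,132), (390,132), (304,236) and (384,236).

```bash
python3 - <<'E'
from h import *
s=manip.sense()
print("head",wray(s,348,195,.103))
a=wray(s,348,138,.1);b=wray(s,347,250,.1);print("wings",a,b,(a+b)/2,np.degrees(np.arctan2(*(b-a)[1::-1])))
S=np.array([wray(s,*p,.07) for p in((305,132),(390,132),(304,236),(384,236))]);print(S,S.mean(0))
d=S[2]-S[0];e=S[3]-S[1];print(np.degrees([np.arctan2(d[1],d[0]),np.arctan2(e[1],e[0])]))
E
```

```text
head [ 0.47688092 -0.14054087  0.103     ]
wings [ 0.43352502 -0.13891522  0.1       ] [ 0.52516759 -0.14270189  0.1       ] [ 0.47934631 -0.14080855  0.1       ] -2.3661170559311255
[[ 0.43075814 -0.17206327  0.07      ]
 [ 0.43477876 -0.10209935  0.07      ]
 [ 0.52376743 -0.17953286  0.07      ]
 [ 0.52782056 -0.10708003  0.07      ]] [ 0.47928122 -0.14019388  0.07      ]
[-4.59157966 -3.06421443]
```

>>> send_rows(commands=[{"delta_pos": [0.2, 2.2, 0], "yaw": 0}, {"delta_pos": [0, 0, -3], "yaw": 0}, {"delta_pos": [0, 0, -3], "yaw": 0}, {"delta_pos": [0, 0, -2.5], "yaw": 0}, {"delta_pos": [0, 0, -1], "yaw": 0}, {"delta_pos": [0, 0, 0], "yaw": 0}])

```text
t: 3.08
tcp_pos: [0.4772, -0.131, 0.1208]
tool_rot: [0.023, 1.0, -0.002, 0.0]
force: [0.3, 0.1, -0.1]
finger_gap: -0.002
```

>>> send_rows(commands=[{"delta_pos": [0.1, -1.0, 0], "yaw": 0}, {"delta_pos": [0, 0, 0], "yaw": 0}, {"delta_pos": [0, 0, 0], "yaw": 0}])

```text
t: 3.45
tcp_pos: [0.4798, -0.1423, 0.1231]
tool_rot: [0.023, 1.0, -0.003, 0.003]
force: [-0.3, 0.3, 0.6]
finger_gap: 0.0
```

```bash
python3 - <<'E'
from h import *
s=manip.sense();print(s["tcp_pos"],s["force"])
im=manip.snapshot("side");cv2.imwrite("pics/s2.png",cv2.resize(im[180:340,250:450],None,fx=3,fy=3,interpolation=cv2.INTER_CUBIC))
E
```

```text
[ 0.47981712 -0.14230422  0.12307164] [-0.25837744  0.32219155  0.59650147]
```

View pics/s2.png

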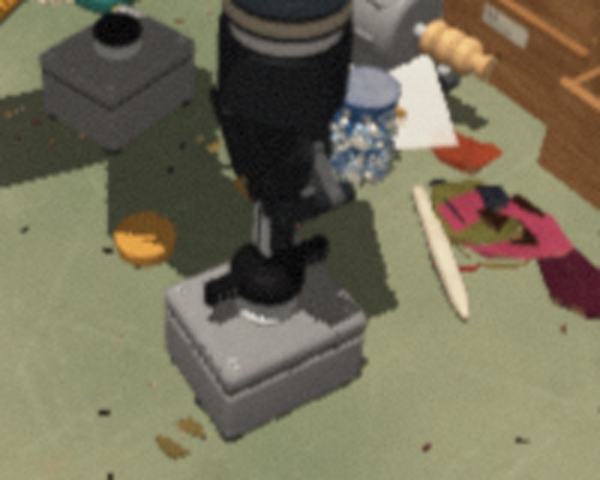

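The shut fingers hang right over the middle of the stop head.

>>> send_rows(commands=[{"delta_pos": [0, 0, -0.7], "yaw": 0}, {"delta_pos": [0, 0, -0.4], "yaw": 0}, {"delta_pos": [0, 0, -0.3], "yaw": 0}, {"delta_pos": [0, 0, 0], "yaw": 0}])

```text
t: 4.0
tcp_pos: [0.4802, -0.1426, 0.1092]
tool_rot: [0.023, 1.0, -0.004, 0.003]
force: [-0.1, 0.0, 3.2]
finger_gap: -0.002
```

>>> send_rows(commands=[{"delta_pos": [0, 0, -0.4], "yaw": 0}, {"delta_pos": [0, 0, -0.3], "yaw": 0}, {"delta_pos": [0, 0, 0], "yaw": 0}])

```text
t: 4.38
tcp_pos: [0.4802, -0.1426, 0.1028]
tool_rot: [0.023, 1.0, -0.004, 0.003]
force: [-0.5, 0.3, 4.7]
finger_gap: 0.0
```

>>> send_rows(commands=[{"delta_pos": [0, 0, -0.2], "yaw": 0}, {"delta_pos": [0, 0, 0], "yaw": 0}])

```text
t: 4.62
tcp_pos: [0.4802, -0.1426, 0.1012]
tool_rot: [0.022, 1.0, -0.004, 0.003]
force: [-0.4, 0.1, 5.4]
finger_gap: -0.0
```

>>> send_rows(commands=[{"delta_pos": [0, 0, -0.15], "yaw": 0}, {"delta_pos": [0, 0, 0], "yaw": 0}])

```text
t: 4.88
tcp_pos: [0.4802, -0.1426, 0.1007]
tool_rot: [0.022, 1.0, -0.004, 0.004]
force: [-1.4, -0.4, 5.1]
finger_gap: -0.0
```

>>> send_rows(commands=[{"delta_pos": [0, 0, -0.2], "yaw": 0}, {"delta_pos": [0, 0, -0.1], "yaw": 0}])

```text
t: 5.12
tcp_pos: [0.4803, -0.1427, 0.1005]
tool_rot: [0.022, 1.0, -0.004, 0.004]
force: [-2.1, 0.8, 12.0]
finger_gap: 0.001
```

End stop reached (12 N). I'll release gently, rise and look.

>>> send_rows(commands=[{"delta_pos": [0, 0, 0.3], "yaw": 0}, {"delta_pos": [0, 0, 0.6], "yaw": 0}, {"delta_pos": [0, 0, 2.0], "yaw": 0}, {"delta_pos": [0, 1.5, 1.0], "yaw": 0}, {"delta_pos": [0, 3, 0], "yaw": 0}, {"delta_pos": [1, 2, 0], "yaw": 0}, {"delta_pos": [1.0, 0, 0], "yaw": 0}, {"delta_pos": [0, 0, 0], "yaw": 0}])

```text
t: 6.12
tcp_pos: [0.4996, -0.073, 0.1401]
tool_rot: [0.022, 1.0, -0.004, 0.003]
force: [-0.3, -0.0, -0.1]
finger_gap: -0.002
```

```bash
python3 - <<'E'
from h import *
s=manip.sense();print(s["tcp_pos"],s["force"],s["tool_rot"])
im=manip.snapshot("side");cv2.imwrite("pics/s3.png",cv2.resize(im[210:340,270:430],None,fx=4,fy=4,interpolation=cv2.INTER_CUBIC))
a=cv2.imread("pics/side0.png")
for i in(a,im):
    m=(i.max(2)<60).astype(np.uint8);k=np.zeros_like(m);k[254:300,312:362]=m[254:300,312:362];ys,xs=np.nonzero(k)
    # left wing & head front columns: lowest/highest dark
    print([(x,ys[xs==x].min(),ys[xs==x].max()) for x in range(318,350,4) if (xs==x).any()])
E
```

```text
[ 0.49962256 -0.07304976  0.1401205 ] [-0.3485448  -0.00944539 -0.05577867] [ 0.02202359  0.99974672 -0.00361421  0.00289895]
[(318, np.int64(275), np.int64(279)), (322, np.int64(273), np.int64(284)), (326, np.int64(271), np.int64(281)), (330, np.int64(263), np.int64(279)), (334, np.int64(261), np.int64(281)), (338, np.int64(260), np.int64(281)), (342, np.int64(261), np.int64(281)), (346, np.int64(263), np.int64(280))]
[(318, np.int64(254), np.int64(283)), (322, np.int64(255), np.int64(285)), (326, np.int64(255), np.int64(283)), (330, np.int64(254), np.int64(282)), (334, np.int64(255), np.int64(284)), (338, np.int64(263), np.int64(284)), (342, np.int64(254), np.int64(284)), (346, np.int64(255), np.int64(283))]
```

View pics/s3.png

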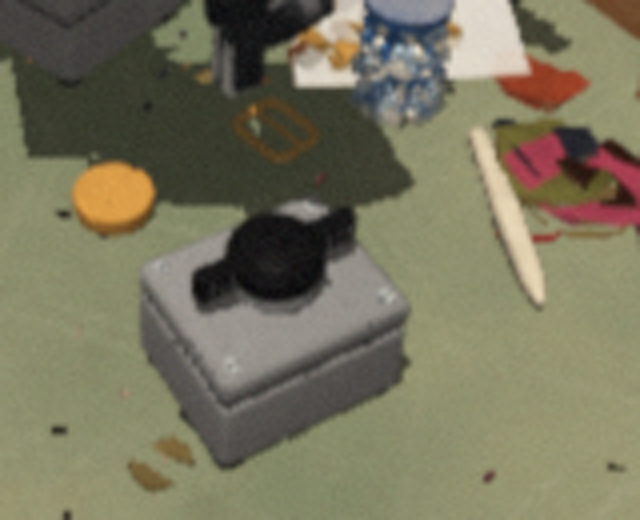

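The head sits about 3 px lower with its neck hidden, so it is latched. Next I go beside wing_a on its +y side.

>>> send_rows(commands=[{"delta_pos": [1.8, -2.0, 0], "yaw": 0}, {"delta_pos": [0, -2.2, 0], "yaw": 0}, {"delta_pos": [0, 0, 0], "yaw": 0}, {"delta_pos": [0, 0, 0], "yaw": 0}])

```text
t: 6.68
tcp_pos: [0.515, -0.1168, 0.1389]
tool_rot: [0.024, 1.0, -0.003, 0.0]
force: [-0.2, 0.6, 0.2]
finger_gap: 0.001
```

>>> send_rows(commands=[{"delta_pos": [0.3, 0.2, -2], "yaw": 0}, {"delta_pos": [0, 0, -2], "yaw": 0}, {"delta_pos": [0, 0, -1], "yaw": 0}, {"delta_pos": [0, 0, 0], "yaw": 0}])

```text
t: 7.18
tcp_pos: [0.5169, -0.1126, 0.0882]
tool_rot: [0.023, 1.0, -0.002, -0.0]
force: [-0.4, 0.4, 0.5]
finger_gap: 0.002
```

```bash
python3 - <<'E'
from h import *
s=manip.sense();print(s["tcp_pos"],s["force"],s["tool_rot"])
im=manip.snapshot("wrist");cv2.imwrite("pics/w3.png",im)
E
```

```text
[ 0.51694971 -0.11255568  0.0881813 ] [-0.41081896  0.42728655  0.47926915] [ 2.33823715e-02  9.99724326e-01 -2.12982675e-03 -1.37623505e-05]
```

View pics/w3.png

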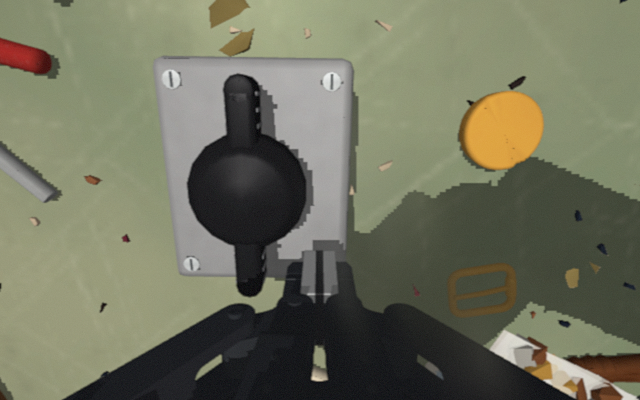

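Wing_a's tip at (250,293) is just left of the shut fingers at (319,270), with a clear gap. I approach sideways until contact.

>>> send_rows(commands=[{"delta_pos": [0.05, -0.8, -0.2], "yaw": 0}, {"delta_pos": [0, -0.5, 0], "yaw": 0}, {"delta_pos": [0, -0.3, 0], "yaw": 0}, {"delta_pos": [0, 0, 0], "yaw": 0}])

```text
t: 7.72
tcp_pos: [0.5186, -0.1299, 0.0881]
tool_rot: [0.024, 1.0, -0.002, 0.002]
force: [0.7, 1.5, -1.0]
finger_gap: -0.002
```

>>> send_rows(commands=[{"delta_pos": [0.1, -0.6, 0], "yaw": -0.15}, {"delta_pos": [0.0, -0.6, 0], "yaw": -0.15}, {"delta_pos": [-0.1, -0.6, 0], "yaw": -0.15}, {"delta_pos": [0, 0, 0], "yaw": 0}])

```text
t: 8.22
tcp_pos: [0.5202, -0.148, 0.0888]
tool_rot: [0.253, 0.967, -0.002, 0.003]
force: [0.5, 0.6, 0.2]
finger_gap: -0.003
```

>>> send_rows(commands=[{"delta_pos": [-0.3, -0.6, 0], "yaw": -0.14}, {"delta_pos": [-0.25, -0.6, 0], "yaw": -0.14}, {"delta_pos": [0, 0, 0], "yaw": 0}])

```text
t: 8.6
tcp_pos: [0.5159, -0.16, 0.0891]
tool_rot: [0.385, 0.923, -0.003, 0.004]
force: [1.1, 0.4, 0.3]
finger_gap: -0.003
```

```bash
python3 - <<'E'
from h import *
s=manip.sense();print(s["tcp_pos"],s["force"],s["tool_rot"])
im=manip.snapshot("wrist");cv2.imwrite("pics/w4.png",im)
E
```

```text
[ 0.5159107  -0.15995672  0.08914762] [1.05532846 0.44434337 0.26452438] [ 0.38496537  0.9229165  -0.00288983  0.00429598]
```

View pics/w4.png

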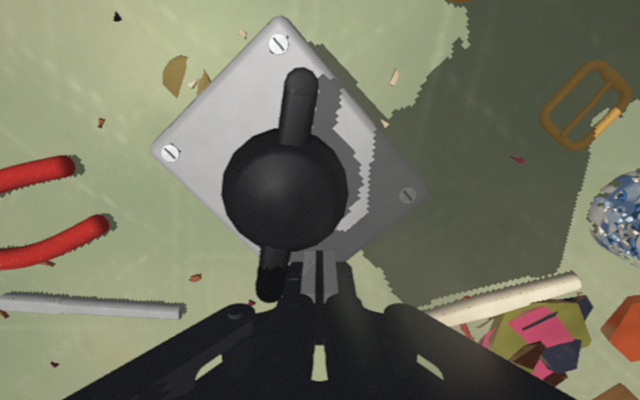

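The wings have turned about 0.85 rad relative to the case, and the head looks bigger (62 px radius against 58), so it has sprung up. I back off along the arc so it returns gently.

>>> send_rows(commands=[{"delta_pos": [0.35, 0.6, 0], "yaw": 0.14}, {"delta_pos": [0.3, 0.6, 0], "yaw": 0.14}, {"delta_pos": [0.2, 0.7, 0], "yaw": 0.15}, {"delta_pos": [0.1, 0.7, 0], "yaw": 0.15}, {"delta_pos": [0, 0.8, 0], "yaw": 0.15}, {"delta_pos": [0, 1.0, 0], "yaw": 0}, {"delta_pos": [0, 1.0, 0], "yaw": 0}, {"delta_pos": [0, 0, 2], "yaw": 0}, {"delta_pos": [0, 1, 4], "yaw": 0}, {"delta_pos": [0, 2, 4], "yaw": 0}])

```text
t: 9.9
tcp_pos: [0.5213, -0.0694, 0.1881]
tool_rot: [0.009, 1.0, 0.0, -0.001]
force: [0.7, -1.0, -0.1]
finger_gap: 0.001
```

>>> send_rows(commands=[{"delta_pos": [0, 2, 0], "yaw": 0}, {"delta_pos": [0, 0, 0], "yaw": 0}, {"delta_pos": [0, 0, 0], "yaw": 0}, {"delta_pos": [0, 0, 0], "yaw": 0}])

```text
t: 10.4
tcp_pos: [0.5227, -0.0484, 0.1911]
tool_rot: [0.009, 1.0, -0.001, 0.002]
force: [-0.0, 0.4, -0.0]
finger_gap: -0.0
```

```bash
python3 - <<'E'
from h import *
s=manip.sense();print(s["t"],s["tcp_pos"],s["force"])
a=cv2.imread("pics/side0.png");b=manip.snapshot("side")
cv2.imwrite("pics/f.png",np.hstack([cv2.resize(i[160:340,260:400],None,fx=2.8,fy=2.8,interpolation=cv2.INTER_CUBIC) for i in(a,b)]))
a=cv2.imread("pics/scene0.png");b=manip.snapshot("scene")
for i in(a,b):
    m=(i.max(2)<60).astype(np.uint8);k=np.zeros_like(m);k[250:330,305:395]=m[250:330,305:395]
    N,l,st,ce=cv2.connectedComponentsWithStats(k);j=1+st[1:,4].argmax();print(st[j],ce[j])
E
```

```text
10.4 [ 0.52267033 -0.0484303   0.19107124] [-0.01508622  0.44462249 -0.03706514]
[331 256  36  33 604] [348.79635762 271.94701987]
[331 256  36  32 576] [348.84027778 271.86631944]
```

View pics/f.png

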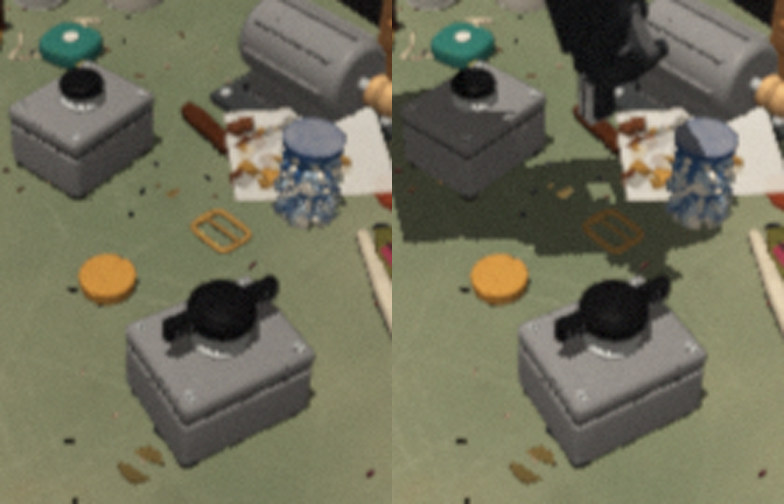

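The head is up again, its wings are back at rest, and the boxes stand where they were. Nothing is being touched, so I hand in.

```bash
python3 -c "from station import manip;print(manip.sign_off())"
```

```text
the job is handed in; nothing more can be done
None
```

The stop button latched, was turned free and is back up at rest. I handed the job in at about 10.4 s of the 51 s allowed.

- **Press:** I pushed the head down with the shut fingertips to its end stop, with a last reading of 12 N. After I let go, the side picture showed it staying down.
- **Turn:** I pushed wing_a clockwise with a fingertip, about 0.85 rad by the wrist picture, with readings of 1 to 2 N. The head had then sprung up, and I backed off along the arc so it turned back gently.
- **Last checks:** The final pictures match the first ones. The head is up, the wings are at rest, and its centre in the scene view is within 0.1 px of where it began. Both boxes and the things around them look unmoved. The arm was clear of everything, with a force reading near zero.

One move call was refused because its rows had no yaw, and nothing moved; I sent it again with yaw. While lining up over the button, one sideways move overshot by about 1 cm in free air, and I corrected it before touching anything.

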